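# Fit the filter wheel on its keyed post and slide it into the photometer

## Robot

A 6-joint arm with a two-finger parallel gripper is mounted at the origin on a cart in front of the work surface, level with it; the furniture and walls round the work are solid. World frame = base frame: x ahead of the robot, y to its left, z up, the work surface at z = 0. Lengths are in mm, angles in rad, forces in N, time in s.
With the tool pointing down it reaches from about 350 to 725 mm from the base axis. Payload 6 kg.
Tool frame: the origin (TCP) lies between the finger pads, 19 mm behind the fingertips; this is the grasp point; z points along the fingers, y is the line along which they close (so a half turn about z gives the same grasp; the last joint's range is limited). The gripper opens to 85 mm and grips with 20 to 120 N. Pads are 22 mm wide; open, the fingers measure 114 mm over their backs; the gripper's body (76 mm by 85 mm) begins 54 mm behind the grasp point. The pads swing forward as they close: fully open they stand 13 mm farther back than shut.
Start: joints at [-0.871, 0.04, 0.085, 0, -1.615, -0.334], TCP at [214.626, -560.278, 249.961] pointing down, gripper open.
Joint ranges: [-2.56, 2.56], [-1.29, 2.01], [-1.08, 1.49], [-3.29, 1.98], [-2.81, -0.18], [-2.99, 2.99]. Speed limits (rad/s): [2.57, 2.57, 3.01, 3.14, 3.14, 3.14].

## Interface

Orientations are given as a unit quaternion [w, x, y, z].
In Python, from rig import env, camera, get_calibration gives the robot as it stands. The module is installed in compiled form; this text tells all that it offers.
- The arm moves only by the tool move_arm, never from a script. Its argument "series" is a list of rows, each a list of 3 entries, a list of its own where there are three numbers: the shift along the tool's x, y, z in m, then the turn, a rotation vector about the tool's x, y, z in rad, then the finger opening in m, from 0 to 0.0854. A call has 1 to 12 rows; each row shifts and turns the commanded pose from where the row before left it, along the tool's axes as they then stand; what a row does not reach is not made up. A row lasts 1/8 s, in which the tool goes at most 62.5 mm and 10.7 degrees, less where a joint would pass 70% of its speed; a pose out of reach is approached as far as the arm can. A call is refused whole if a number of a shift passes 0.0625 or a number of a turn 0.188, either way. A call with a gripper value outside its range is refused whole. The fingers move at their own pace and stop on an object; the grip force is fixed at half the most. Time passes only in rows, so rows that do not move let the fingers close. It gives the time, the measured TCP pose, the force, the opening and the grip force at its end, in the units of the state.
- env.state(): the state, without advancing time (a new reading comes with each control period).
- camera(name): name is "scene" or "top" or "wrist"; returns (picture, depth): 420x560x3 uint8, red, green, blue; 420x560 float32, mm along the optical axis (not along the pixel's ray), 0 where there is no reading.
- get_calibration(name): a dict with "fx", "fy", "cx", "cy" (pixels), "dist" ([k1, k2, p1, p2, k3] as OpenCV has them; the pictures are not rectified), "origin" and "attitude" of the camera in the world. Camera axes: x right, y down, z forward; pixel columns grow to the right and rows downward; lengths in mm; the calibration is good to about 2 mm. A picture is of the moment at which its call begins: read the wrist's pose just before it. get_calibration takes no time and is no camera call; for the wrist camera it gives the pose at the moment of the call.
- env.close_job(): hands the job in; it is judged then, once.
The state is a dict: "t": time; "joints": joint angles; "joint_vel": joint speeds; "joint_efforts": joint torques, N m; "ee_pos": TCP position; "tool_rot": TCP orientation; "contact_force": force on the tool from outside, world axes, zero at the start; "wrist_torque": the same for the moment, N m; "width": finger opening in mm; "gripper_force": force on a finger pad.
Only numpy, scipy, OpenCV 4.12 (cv2) and the standard library are available. Lean on these libraries where they do the work, as an engineer would, in place of code of your own. Each camera call takes 0.05 s, during which the arm holds its last target. There are 200 camera calls.

## Task

Load the photometer: put the filter wheel onto the post of the sliding carriage, turned so that the flat in its bore meets the flat on the post (yellow mark to yellow mark) and it drops right down onto its seat. Then slide the carriage all the way in to its stop under the white reading head, and let go. Leave the other things on the bench where they are.

Things in the scene. Friction and masses are not known exactly. Their poses are not given: they have to be found in the camera images.
- filter_wheel: loose filter wheel, about 0.15 kg, lying hub up: dark disc 96 mm across, 8 mm thick, with six coloured filters, and an aluminium hub. Origin: centre of the underside; z up. A D-shaped bore goes right through disc and hub: radius 11.5 mm, its flat 5.5 mm from the axis on the +x side. Yellow lines on the disc and the hub's top mark the +x side.
- hub_grip (a point): point on the wheel's axis, 31 mm above its underside: a good TCP for gripping the hub. The hub, 44 mm across, rises from the disc (8 mm) to 36 mm above the underside and has two flat grip faces 34 mm apart, at y = +17 and -17 mm, 28 mm long: fingers from above close along the wheel's y.
- wheel_mark (a point): point on the wheel's yellow line, 40 mm from the wheel's axis on its +x side, level with the underside
- seat (a point): centre of the round dark seat (58 mm across) on the carriage, on the post's axis, 38 mm above the bench; moves with the carriage. x points along the slide toward the reading head, z up. Down on the post, the wheel's underside rests on the seat, its x along the seat's x (to about 0.15 rad); at any other angle it stays on top of the post.
- post_top (a point): centre of the top of the steel post, 26 mm above the seat: D-shaped, radius 10 mm, its flat 4 mm from the axis on the seat's +x side, the top 6 mm tapered
- seat_mark (a point): 40 mm from the post's axis on the seat's +x side, level with the seat: over the yellow line on the carriage that shows where the post's flat faces
- carriage (a joint): travel of the carriage on its rails in m along the seat's +x: 0 fully out, 0.095 at the inner stop. It starts at 0 to 0.03. It stays where it is left; friction about 1.5 N, damping 8 N s/m.
- knob_grip (a point): upright black knob on the carriage's outer end, to push or pinch: 20 mm across, from 50 to 82 mm above the bench, on a thinner stem; this point is on its axis 70 mm above the bench, 82 mm behind the post (seat x = -82 mm)
- photometer: fixed instrument: grey base plate (x = -172 to +155 mm, 136 mm wide) with two rails along x; on its +x end a white reading head from x = 48 mm on, 136 mm wide, 104 mm high, with an opening 108 mm wide and up to 62 mm above the bench: the seated wheel's rim slides 20 mm in under it, the hub stays 6 mm outside. Origin: on the bench; z up. With the carriage at 0 the post is at x = -75 mm.
- vial: small clear sample vial with a blue cap, 23 mm across, 54 mm high; origin at the centre of its underside; stays where it is
- petri_dish: round petri dish with lid, 91 mm across, 16 mm high; origin at the centre of its underside; stays where it is
- timer: white bench timer, 70 x 62 x 20 mm; origin at the centre of its underside; stays where it is
- beaker: empty glass beaker, 56 mm across, 70 mm high; origin at the centre of its underside; stays where it is
- reagent: amber bottle with a black cap, 60 mm across, 115 mm high; origin at the centre of its underside; stays where it is

How it is judged:
By the outcome, as a careful person would: the job done as asked, in the order asked, and still so for the second after the job is handed in, with the robot touching nothing.
It also fails if it takes over 48 s, if anything falls off the work surface, if the arm or the gripper's body presses on something with over 40 N, if the wrist force passes 120 N, or if a joint passes its speed limit or range.

## Working session

There is one attempt and no reset: what is moved stays moved. The work goes in short steps, Python scripts to look and compute and a tool call to move; the robot and the scene stay as the last step left them, time stands still between calls to the robot, and variables do not carry over. Pictures are saved under pics/ and viewed, at most 10 in all, crops included, and the job is handed in when it is done.

Besides the shell and the picture viewer there is one more tool, called after "Call:" as name(argument=value, ...), one argument or row to a line, values as JSON. move_arm: Moves the arm, as the interface text tells. Its arguments: {"type":"object","properties":{"series":{"type":"array","items":{"type":"array"}}},"required":["series"]}

```bash
mkdir -p pics; cat > h.py <<'E'
import numpy as np, cv2
from rig import env, camera, get_calibration
from scipy.spatial.transform import Rotation as R
def cal(n):
    c=get_calibration(n); K=np.array([[c['fx'],0,c['cx']],[0,c['fy'],c['cy']],[0,0,1.]])
    a=np.array(c['attitude'],float)
    M=a if a.shape==(3,3) else R.from_quat(a,scalar_first=True).as_matrix()
    return K,np.array(c['dist'],float),np.array(c['origin'],float),M
def shot(n,f=None):
    c=cal(n); p,d=camera(n)
    if f: cv2.imwrite('pics/'+f,p[:,:,::-1])
    return p,d,c
def rays(uv,c):
    K,D,o,M=c; n=cv2.undistortPoints(np.array(uv,float).reshape(-1,1,2),K,D).reshape(-1,2)
    return np.c_[n,np.ones(len(n))]@M.T
def onz(uv,z,c):
    r=rays(uv,c); return c[2]+r*((z-c[2][2])/r[:,2])[:,None]
def cloud(d,c):
    h,w=d.shape; v,u=np.mgrid[:h,:w]
    return (c[2]+rays(np.c_[u.ravel(),v.ravel()],c)*d.reshape(-1,1)).reshape(h,w,3)
E
python3 - <<'E'
from h import *
for n in ('top','scene'):
    p,d,c=shot(n,n+'1.png'); print(n,get_calibration(n))
    np.savez(n+'1.npz',p=p,d=d)
print(env.state())
E
```

```text
top {'fx': 491.12854394037237, 'fy': 491.12854394037237, 'cx': 279.44077317684975, 'cy': 215.24534523133454, 'dist': array([0.05602439, 0.        , 0.        , 0.        , 0.        ]), 'origin': array([ 445.7061836 ,   30.14153956, 1256.97816831]), 'attitude': array([-0.03973729,  0.715459  , -0.69614051,  0.04390618])}
scene {'fx': 430.0754497395925, 'fy': 430.0754497395925, 'cx': 283.911592665098, 'cy': 200.85282798198918, 'dist': array([-0.02167546,  0.        ,  0.        ,  0.        ,  0.        ]), 'origin': array([1376.92166051, -478.7062826 ,  793.19997322]), 'attitude': array([-0.38939352,  0.78597477,  0.43184351, -0.21006554])}
{'t': 0.1, 'joints': array([-8.71291973e-01,  4.07799648e-02,  8.39307885e-02, -3.77227542e-04,
       -1.61554967e+00, -3.33705296e-01]), 'joint_vel': array([ 0.00124787, -0.00079033,  0.00257955,  0.0006072 ,  0.00056814,
        0.0012531 ]), 'joint_efforts': array([-6.03987675e-03, -3.69345975e+01,  3.48280299e+01,  6.95175380e+00,
       -4.55409099e-03,  1.41081966e-05]), 'ee_pos': array([ 214.58278364, -560.02676885,  249.07989752]), 'tool_rot': array([-2.31925513e-04, -1.81889588e-01,  9.83318616e-01,  7.89768646e-04]), 'contact_force': array([-0.23626933, -0.85797659,  0.75915839]), 'wrist_torque': array([0.02215223, 0.00045679, 0.00545491]), 'gripper_force': 0.0, 'width': 85.4142523189253}
```

View pics/top1.png

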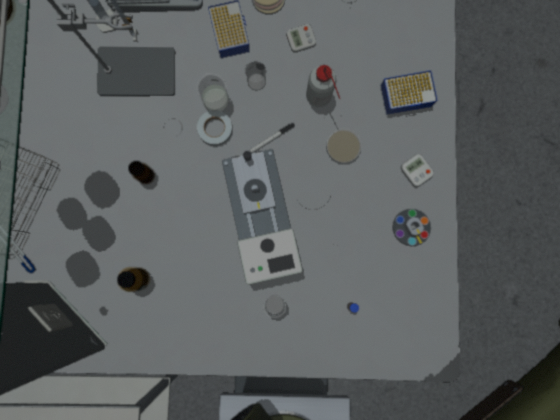

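View pics/scene1.png

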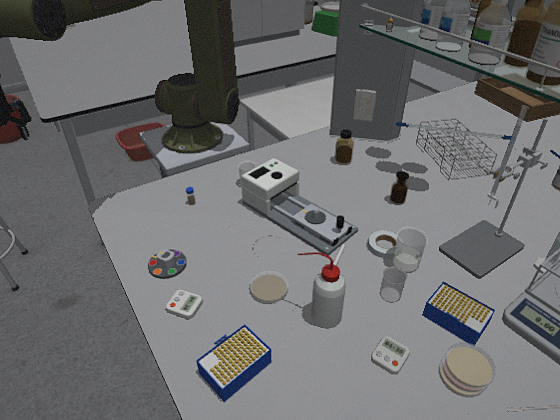

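```bash
python3 - <<'E'
from h import *
z=np.load('top1.npz'); p,d=z['p'],z['d']; c=cal('top')
a=cv2.resize(p[195:260,380:445],(400,400),interpolation=cv2.INTER_CUBIC)
b=cv2.resize(p[140:290,210:310],(400,600),interpolation=cv2.INTER_CUBIC)
o=np.zeros((600,800,3),np.uint8);o[:400,:400]=a;o[:,400:]=b
cv2.imwrite('pics/crop.png',np.clip(o[:,:,::-1].astype(float)*1.5,0,255).astype(np.uint8))
P=cloud(d,c)
for n,(u,v) in dict(wheel=(412,228),whub=(414,226),seat=(255,190),knob=(247,156),head=(275,243),bench=(360,250)).items(): print(n,P[v,u].round(1),onz([(u,v)],{'wheel':8,'seat':64,'knob':82,'head':104}.get(n,0),c).round(1))
# wheel: points 4..45mm high near
m=(abs(P[...,0]-P[228,412,0])<65)&(abs(P[...,1]-P[228,412,1])<65)
q=P[m]; q=q[(q[:,2]>4)&(q[:,2]<50)]; print(len(q),q.min(0),q.max(0),(q.min(0)+q.max(0))/2)
E
```

```text
wheel [ 571.4 -314.7    4.4] [[ 571.  -313.7    8. ]]
whub [ 577.2 -321.3   -1. ] [[ 577.1 -321.1    0. ]]
seat [650.   87.2  54.9] [[648.5  86.8  64. ]]
knob [730.1 108.5  76.8] [[728.9 108.2  82. ]]
head [517.   33.8 103.4] [[517.   33.8 104. ]]
bench [ 511.7 -183.6   -1.2] [[ 511.6 -183.4    0. ]]
1216 [ 506.74898228 -379.50672567    4.00803526] [ 635.05384645 -250.46011131   42.1115293 ] [ 570.90141437 -314.98341849   23.05978228]
```

View pics/crop.png

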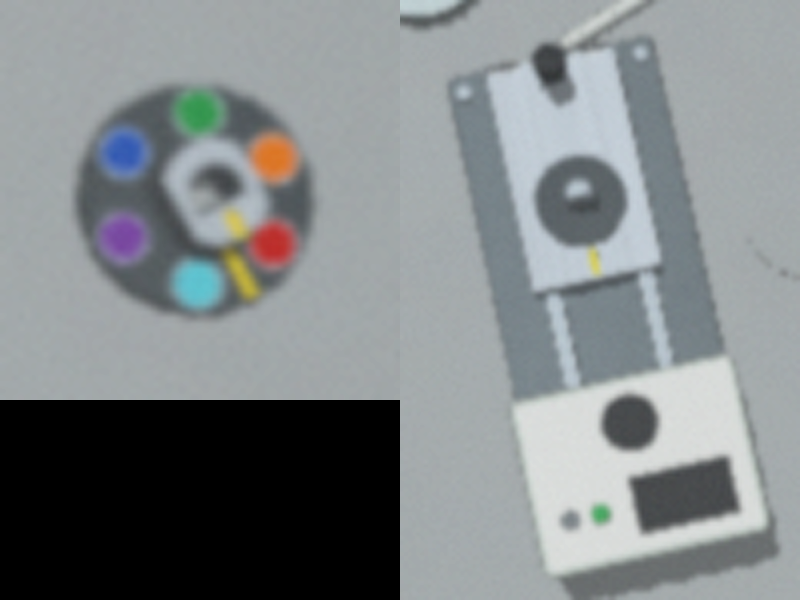

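```bash
python3 - <<'E'
from h import *
c=cal('top'); z=np.load('top1.npz')
s=400/65
W=lambda x,y:(380+(x+.5)/s-.5,195+(y+.5)/s-.5)
S=lambda x,y:(210+(x-400+.5)/4-.5,140+(y+.5)/4-.5)
g=lambda px,h:onz([px],h,c)[0][:2]
w=g(W(195,201),8); F={k:g(W(*q),8) for k,q in dict(green=(199,112),cyan=(198,284),blue=(124,152),red=(273,243),orange=(273,157),purple=(122,238)).items()}
fc=np.mean(list(F.values()),0); print('wheel',w,fc)
for k in F: v=F[k]-fc; print(k,np.hypot(*v).round(1),np.degrees(np.arctan2(v[1],v[0])).round(1))
v=g(W(255,297),8)-fc; print('mark',np.degrees(np.arctan2(v[1],v[0])))
se=g(S(581,200),38); m=g(S(596,262),38); kn=g(S(549,62),82)
an=lambda v:np.degrees(np.arctan2(v[1],v[0])).round(1)
print('seat',se,m,an(m-se),'knob',kn,an(se-kn),np.hypot(*(se-kn)))
hc=[g(S(*q),104) for q in ((513,403),(728,357),(767,525),(548,573))]
print('head',[h.round(1) for h in hc],an(hc[3]-hc[0]),an(hc[2]-hc[1]),an(hc[0]-hc[1])+0,np.hypot(*(hc[0]-hc[1])))
print('mid front',(hc[0]+hc[1])/2)
K,D,o,M=cal('wrist'); st=env.state(); T=R.from_quat(st['tool_rot'],scalar_first=True).as_matrix()
print('cam in tool',T.T@(o-st['ee_pos']),T.T@M, K[0,0])
print('tool',T.round(3))
E
```

```text
wheel [ 572.87962446 -311.90282599] [ 574.36594728 -313.18623966]
green 35.7 -0.9
cyan 35.9 179.6
blue 35.5 59.3
red 35.5 -120.5
orange 35.7 -60.2
purple 36.0 119.4
mark -150.37383736140106
seat [653.8545338   88.36884512] [614.81355009  77.70356237] -164.7 knob [731.0302974  108.53141567] -165.4 79.76608137866002
head [array([520.8, 121.1]), array([551.4,  -4.4]), array([453.7, -29.5]), array([422.7,  97.1])] -166.2 -165.6 103.7 129.16688167185876
mid front [536.08163018  58.36057273]
cam in tool [  67.30002347   -0.7766748  -124.00923863] [[-2.62679165e-04 -9.63976514e-01 -2.65987238e-01]
 [ 9.99998836e-01 -6.52983619e-04  1.37894591e-03]
 [-1.50295678e-03 -2.65986566e-01  9.63975564e-01]] 346.2246778759733
tool [[-0.934 -0.358 -0.001]
 [-0.358  0.934  0.001]
 [ 0.     0.002 -1.   ]]
```

Call:
move_arm(
  series=[
    [[-0.0531, 0.0127, 0.0124], [0, 0, 0], 0.0854],
    [[-0.0531, 0.0127, 0.0124], [0, 0, 0], 0.0854],
    [[-0.0531, 0.0127, 0.0124], [0, 0, 0], 0.0854],
    [[-0.0531, 0.0127, 0.0124], [0, 0, 0], 0.0854],
    [[-0.0531, 0.0127, 0.0124], [0, 0, 0], 0.0854],
    [[-0.0531, 0.0127, 0.0124], [0, 0, 0], 0.0854],
    [[-0.0531, 0.0127, 0.0124], [0, 0, 0], 0.0854],
    [[-0.0531, 0.0127, 0.0124], [0, 0, 0], 0.0854],
    [[0, 0, 0], [0, 0, -0.15], 0.0854],
    [[0, 0, 0], [0, 0, 0], 0.0854],
  ],
)

```text
t: 1.35
ee_pos: [575.1, -312.9, 149.8]
tool_rot: [-0.001, -0.255, 0.967, 0.0]
contact_force: [-0.4, -0.3, -0.4]
width: 85.3
gripper_force: 0.0
```

```bash
cat >> h.py <<'E'
def tool():
    s=env.state(); T=R.from_quat(s['tool_rot'],scalar_first=True).as_matrix()
    return np.array(s['ee_pos']),T,s
def rep():
    e,T,s=tool(); print('t',round(s['t'],2),'ee',e.round(1),'yaw',np.degrees(np.arctan2(T[1,0],T[0,0])).round(2),'z',T[:,2].round(4),'w',round(s['width'],1),'F',s['contact_force'].round(1))
E
python3 - <<'E'
from h import *
rep(); p,d,c=shot('wrist','w1.png'); np.savez('w1.npz',p=p,d=d,a=c[2],M=c[3])
E
```

```text
t 1.35 ee [ 575.1 -312.9  149.8] yaw -150.46 z [-1.6e-03  4.0e-04 -1.0e+00] w 85.3 F [-0.4 -0.3 -0.4]
```

View pics/w1.png

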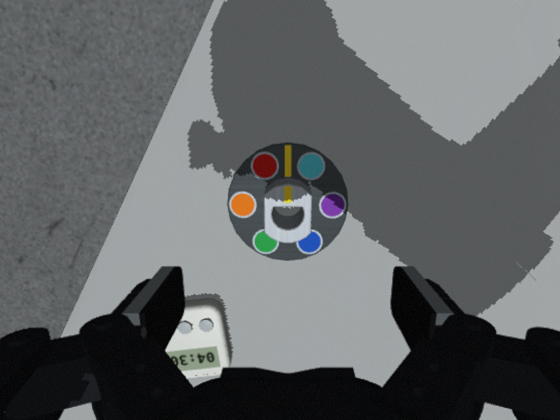

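```bash
python3 - <<'E'
from h import *
z=np.load('w1.npz'); K,D,_,_=cal('wrist'); c=(K,D,z['a'],z['M'])
hsv=cv2.cvtColor(z['p'],cv2.COLOR_RGB2HSV)
m=((hsv[...,1]>110)&(hsv[...,2]>60)).astype(np.uint8); m[:130]=0;m[270:]=0;m[:,:220]=0;m[:,355:]=0
n,_,st,ce=cv2.connectedComponentsWithStats(m)
I=[i for i in range(1,n) if st[i,4]>60]
P=[onz([ce[i]],8,c)[0] for i in I]
for i,q in zip(I,P): print(st[i,4],ce[i].round(1),q.round(1))
F=[p for i,p in zip(I,P) if st[i,4]>350]
f=np.mean(F,0); print(len(F),'centre',f)
for q in P: v=q-f; print(np.hypot(*v[:2]).round(1),np.degrees(np.arctan2(v[1],v[0])).round(1))
e,T,_=tool(); print('shift tool',(T.T@(f-e)))
E
```

```text
222 [288.  160.4] [ 544.2 -330.1    8. ]
440 [264.4 165.4] [ 556.5 -343.9    8. ]
437 [310.7 165.7] [ 539.2 -312.9    8. ]
131 [287.5 193.9] [ 567.3 -317.5    8. ]
399 [242.3 204.3] [ 592.1 -344.4    8. ]
387 [332.3 204.6] [ 557.3 -282.3    8. ]
300 [264.4 242.3] [ 611.6 -314.     8. ]
312 [309.9 242.4] [ 593.4 -281.6    8. ]
4 centre [ 561.27987963 -320.86611745    8.        ]
19.4 -151.7
23.5 -101.7
23.5 160.1
6.9 29.7
38.8 -37.4
38.8 95.9
50.8 7.8
50.7 50.7
shift tool [1.54139862e+01 8.42962993e-02 1.42414563e+02]
```

Call:
move_arm(
  series=[
    [[0, 0, 0.045], [0, 0, 0], 0.0854],
    [[0, 0, 0.044], [0, 0, 0], 0.0854],
    [[0, 0, 0.024], [0, 0, 0], 0.07],
    [[0, 0, 0.0055], [0, 0, 0], 0.06],
    [[0, 0, 0], [0, 0, 0], 0.05],
    [[0, 0, 0], [0, 0, 0], 0.03],
    [[0, 0, 0], [0, 0, 0], 0.02],
    [[0, 0, 0], [0, 0, 0], 0.02],
    [[0, 0, 0], [0, 0, 0], 0.02],
  ],
)

```text
t: 2.52
ee_pos: [576.0, -313.9, 34.5]
tool_rot: [0.001, -0.255, 0.967, -0.001]
contact_force: [-0.5, 1.6, 6.2]
width: 32.7
gripper_force: 62.8
```

Call:
move_arm(
  series=[
    [[0, 0, -0.03], [0, 0, 0], 0.02],
    [[0, 0, -0.05], [0, 0, 0], 0.02],
    [[-0.02, 0.017, -0.04], [0, 0, 0], 0.02],
    [[-0.034, 0.0293, -0.015], [0, 0, 0], 0.02],
    [[-0.038, 0.0325, 0], [0, 0, 0], 0.02],
    [[-0.038, 0.0325, 0], [0, 0, 0], 0.02],
    [[-0.038, 0.0325, 0], [0, 0, 0], 0.02],
    [[-0.036, 0.031, 0], [0, 0, 0], 0.02],
    [[-0.025, 0.022, 0], [0, 0, 0], 0.02],
    [[-0.009, 0.0082, 0], [0, 0, 0.08], 0.02],
    [[0, 0, 0], [0, 0, 0.18], 0.02],
    [[0, 0, 0], [0, 0, 0], 0.02],
  ],
)

```text
t: 4.03
ee_pos: [680.7, -17.4, 166.8]
tool_rot: [-0.0, -0.128, 0.992, 0.0]
contact_force: [-0.7, 0.2, -1.9]
width: 33.1
gripper_force: 61.8
```

```bash
python3 - <<'E'
from h import *
rep(); p,d,c=shot('wrist','w2.png'); np.savez('w2.npz',p=p,d=d,a=c[2],M=c[3])
E
```

```text
t 4.03 ee [680.7 -17.4 166.8] yaw -165.25 z [-8.e-04  3.e-04 -1.e+00] w 33.1 F [-0.7  0.2 -1.9]
```

View pics/w2.png

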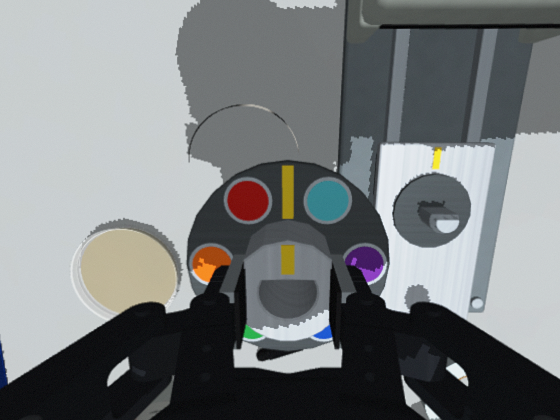

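```bash
python3 - <<'E'
from h import *
from scipy.optimize import least_squares
z=np.load('w2.npz'); K,D,_,_=cal('wrist'); c=(K,D,z['a'],z['M']); p=z['p'];d=z['d']
e,T,_=tool()
hsv=cv2.cvtColor(p,cv2.COLOR_RGB2HSV)
P=cloud(d,c)
g=p.mean(2); m=((g<115)).astype(np.uint8); m[:150]=0;m[262:]=0;m[:,:391]=0;m[:,474:]=0
cn=max(cv2.findContours(m,cv2.RETR_EXTERNAL,cv2.CHAIN_APPROX_NONE)[0],key=cv2.contourArea)
Q=onz(cn.reshape(-1,2),38,c)[:,:2]
f=least_squares(lambda x:np.hypot(*(Q-x[:2]).T)-x[2],[*Q.mean(0),29],loss='soft_l1'); S=f.x; print('seat fit',S,np.abs(f.fun).mean())
y=((hsv[...,0]>20)&(hsv[...,0]<35)&(hsv[...,1]>140)&(hsv[...,2]>90)).astype(np.uint8)
n,_,st,ce=cv2.connectedComponentsWithStats(y)
for i in range(1,n):
    if st[i,4]>40: print('yellow',st[i],ce[i].round(1),[onz([ce[i]],h,c)[0].round(1) for h in (36,)],P[int(ce[i][1]),int(ce[i][0])].round(1))
print('seat depth z',np.median(P[190:200,415:450,2]), 'wheel disc z',P[225,288].round(1))
print('post top px depth',P[226,446].round(1), onz([(446,226)],64,c))
# wheel: in tool frame points of yellow disc line
w=np.argwhere(y[155:225,270:305])+[155,270]
zz=e[2]-26
L=onz(w[:,::-1],zz,c); Lt=(L-e)@T; 
vx,vy,x0,y0=cv2.fitLine(Lt[:,:2].astype(np.float32),cv2.DIST_L2,0,.01,.01).ravel(); print('wheel line in tool',vx,vy,x0,y0, Lt[:,0].min(),Lt[:,0].max())
yi=[i for i in range(1,n) if ce[i][0]>400 and st[i,4]>20]
for i in yi:
    mk=onz([ce[i]],38,c)[0][:2]; v=mk-S[:2]; print('mark yaw',np.degrees(np.arctan2(v[1],v[0])),np.hypot(*v))
print('shift',T.T@(np.r_[S[:2],e[2]]-e))
E
```

```text
seat fit [654.60579464  87.32681377  28.49191482] 0.32418249854365905
yellow [433 147   8  22 134] [436.4 157.6] [array([616.2,  77.6,  36. ])] [615.8  77.6  34.9]
yellow [282 165  12  54 646] [287.5 191.5] [array([668.1, -21. ,  36. ])] [646.2 -27.2 142.4]
yellow [281 245  13  29 357] [287.3 258.7] [array([720.7,  -7.2,  36. ])] [665.8 -22.1 168.9]
seat depth z 38.31015429752394 wheel disc z [659.1 -23.4 149.1]
post top px depth [658.   88.1  64.7] [[658.15033036  88.51331105  64.        ]]
wheel line in tool 0.99999803 0.0019849273 35.229866 -0.14691395 23.110620090672388 47.019289812015
mark yaw -164.6111971927794 39.834128771567926
shift [-1.65659164e+00  1.08188136e+02  4.15539791e-02]
```

Call:
move_arm(
  series=[
    [[-0.0005, 0.025, 0], [0, 0, 0], 0.02],
    [[-0.0005, 0.035, 0], [0, 0, 0], 0.02],
    [[-0.0005, 0.03, 0.01], [0, 0, 0], 0.02],
    [[-0.0002, 0.0142, 0.02], [0, 0, 0], 0.02],
    [[0, 0.004, 0.02], [0, 0, 0], 0.02],
    [[0, 0, 0.01], [0, 0, 0], 0.02],
    [[0, 0, 0], [0, 0, 0], 0.02],
    [[0, 0, 0], [0, 0, 0], 0.02],
  ],
)

```text
t: 5.08
ee_pos: [655.7, 86.7, 108.1]
tool_rot: [0.001, -0.127, 0.992, -0.0]
contact_force: [0.1, -0.3, -0.2]
width: 32.8
gripper_force: 61.7
```

```bash
python3 - <<'E'
from h import *
rep(); e,T,_=tool(); print(T.T@(np.array([654.4,87.6,70.5])-e))
p,d,c=shot('scene','s2.png'); p=p[150:260,230:370]; cv2.imwrite('pics/s2c.png',cv2.resize(p[:,:,::-1],(700,550),interpolation=cv2.INTER_CUBIC))
E
```

```text
t 5.08 ee [655.7  86.7 108.1] yaw -165.38 z [ 0.0011  0.     -1.    ] w 32.8 F [ 0.1 -0.3 -0.2]
[ 1.09622177  1.22266902 37.56577512]
```

View pics/s2c.png

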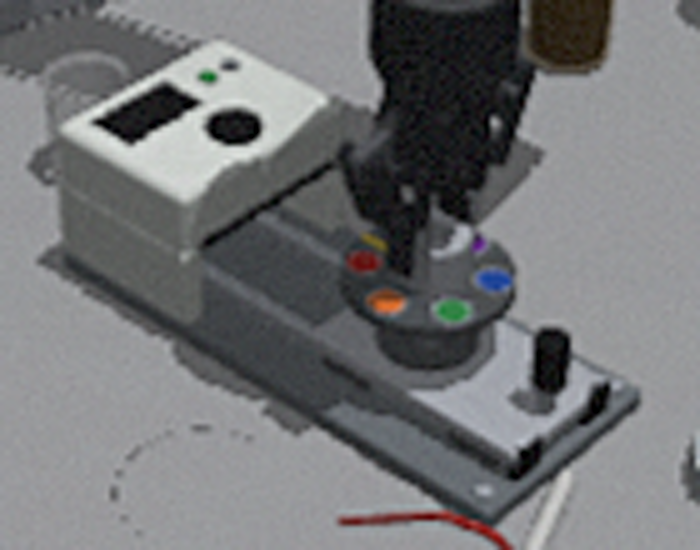

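Call:
move_arm(
  series=[
    [[0.001, 0.001, 0.002], [0, 0, 0], 0.02],
    [[0, 0, 0.004], [0, 0, 0], 0.02],
    [[0, 0, 0.004], [0, 0, 0], 0.02],
    [[0, 0, 0.004], [0, 0, 0], 0.02],
    [[0, 0, 0.004], [0, 0, 0], 0.02],
    [[0, 0, 0], [0, 0, 0], 0.02],
  ],
)

```text
t: 5.88
ee_pos: [653.9, 88.2, 88.8]
tool_rot: [-0.0, -0.128, 0.992, 0.0]
contact_force: [1.7, -0.0, -2.2]
width: 32.8
gripper_force: 61.8
```

Call:
move_arm(
  series=[
    [[0, 0, 0.005], [0, 0, 0], 0.02],
    [[0, 0, 0.005], [0, 0, 0], 0.02],
    [[0, 0, 0.004], [0, 0, 0], 0.02],
    [[0, 0, 0.002], [0, 0, 0], 0.02],
    [[0, 0, 0.001], [0, 0, 0], 0.02],
    [[0, 0, 0], [0, 0, 0], 0.02],
  ],
)

```text
t: 6.62
ee_pos: [654.0, 88.1, 72.6]
tool_rot: [0.0, -0.128, 0.992, 0.0]
contact_force: [-1.1, -0.6, 0.7]
width: 32.8
gripper_force: 61.9
```

Call:
move_arm(
  series=[
    [[0, 0, 0.001], [0, 0, 0], 0.02],
    [[0, 0, 0], [0, 0, 0], 0.05],
    [[0, 0, 0], [0, 0, 0], 0.05],
    [[0, 0, 0], [0, 0, 0], 0.05],
    [[0, 0, 0], [0, 0, 0], 0.02],
    [[0, 0, 0], [0, 0, 0], 0.02],
    [[0, 0, 0], [0, 0, 0], 0.02],
    [[0, 0, 0], [0, 0, 0], 0.02],
  ],
)

```text
t: 7.62
ee_pos: [654.0, 88.2, 71.4]
tool_rot: [0.0, -0.128, 0.992, 0.0]
contact_force: [0.8, -0.3, 1.4]
width: 32.7
gripper_force: 60.7
```

```bash
python3 - <<'E'
from h import *
rep(); p,d,c=shot('wrist','w3.png'); P=cloud(d,c)
for v in (150,165,180,200,215): print(v,P[v,288].round(1))
E
```

```text
t 7.62 ee [654.   88.2  71.4] yaw -165.34 z [ 1.e-04  2.e-04 -1.e+00] w 32.7 F [ 0.8 -0.3  1.4]
150 [605.1  75.2  14.3]
165 [608.5  76.   45.5]
180 [614.6  77.6  46.8]
200 [623.1  79.8  47.6]
215 [629.7  81.5  47.7]
```

View pics/w3.png

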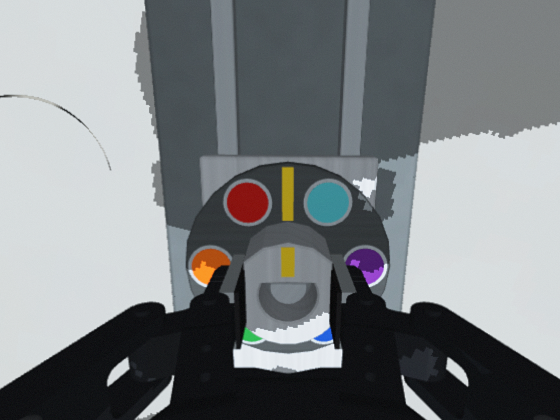

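Call:
move_arm(
  series=[
    [[0.005, 0, 0], [0, 0, 0], 0.02],
    [[0.01, 0, 0], [0, 0, 0], 0.02],
    [[0.01, 0, 0], [0, 0, 0], 0.02],
    [[0.01, 0, 0], [0, 0, 0], 0.02],
    [[0.01, 0, 0], [0, 0, 0], 0.02],
    [[0.005, 0, 0], [0, 0, 0], 0.02],
    [[0, 0, 0], [0, 0, 0], 0.02],
  ],
)

```text
t: 8.55
ee_pos: [604.8, 75.1, 71.4]
tool_rot: [-0.001, -0.128, 0.992, -0.0]
contact_force: [-2.2, 0.2, 2.0]
width: 32.9
gripper_force: 60.8
```

Call:
move_arm(
  series=[
    [[0.008, 0, 0], [0, 0, 0], 0.02],
    [[0.01, 0, 0], [0, 0, 0], 0.02],
    [[0.008, 0, 0], [0, 0, 0], 0.02],
    [[0.006, 0, 0], [0, 0, 0], 0.02],
    [[0.003, 0, 0], [0, 0, 0], 0.02],
    [[0.002, 0, 0], [0, 0, 0], 0.02],
    [[0, 0, 0], [0, 0, 0], 0.02],
  ],
)

```text
t: 9.43
ee_pos: [569.5, 66.0, 71.3]
tool_rot: [-0.0, -0.128, 0.992, -0.0]
contact_force: [-1.4, 1.1, 1.9]
width: 32.8
gripper_force: 60.8
```

Call:
move_arm(
  series=[
    [[0.002, 0, 0], [0, 0, 0], 0.02],
    [[0.002, 0, 0], [0, 0, 0], 0.02],
    [[0, 0, 0], [0, 0, 0], 0.02],
  ],
)

```text
t: 9.8
ee_pos: [565.8, 65.1, 71.3]
tool_rot: [-0.0, -0.128, 0.992, 0.0]
contact_force: [-0.1, 1.8, 2.1]
width: 33.0
gripper_force: 60.8
```

Call:
move_arm(
  series=[
    [[0.001, 0, 0], [0, 0, 0], 0.02],
    [[0.001, 0, 0], [0, 0, 0], 0.02],
    [[0, 0, 0], [0, 0, 0], 0.02],
  ],
)

```text
t: 10.18
ee_pos: [565.0, 65.0, 71.4]
tool_rot: [0.001, -0.128, 0.992, 0.0]
contact_force: [6.3, 1.5, -1.7]
width: 33.0
gripper_force: 60.2
```

Call:
move_arm(
  series=[
    [[0.001, 0, 0], [0, 0, 0], 0.02],
    [[0.001, 0, 0], [0, 0, 0], 0.02],
    [[0, 0, 0], [0, 0, 0], 0.02],
  ],
)

```text
t: 10.55
ee_pos: [564.6, 65.1, 71.7]
tool_rot: [0.003, -0.128, 0.992, 0.001]
contact_force: [13.9, 3.2, -5.8]
width: 33.0
gripper_force: 60.1
```

Call:
move_arm(
  series=[
    [[0, 0, 0], [0, 0, 0], 0.05],
    [[0, 0, 0], [0, 0, 0], 0.06],
    [[0, 0, 0], [0, 0, 0], 0.06],
    [[0, 0, -0.01], [0, 0, 0], 0.06],
    [[0, 0, -0.03], [0, 0, 0], 0.06],
    [[0, 0, -0.05], [0, 0, 0], 0.06],
    [[0, 0, -0.05], [0, 0, 0], 0.06],
    [[-0.03, 0, -0.02], [0, 0, 0], 0.06],
    [[-0.03, 0, 0], [0, 0, 0], 0.06],
    [[0, 0, 0], [0, 0, 0], 0.06],
  ],
)

```text
t: 11.8
ee_pos: [620.9, 79.5, 230.7]
tool_rot: [-0.001, -0.127, 0.992, -0.0]
contact_force: [-1.0, 0.1, -1.4]
width: 60.2
gripper_force: 0.0
```

```bash
python3 - <<'E'
from h import *
rep(); p,d,c=shot('wrist','w4.png'); np.savez('w4.npz',p=p,d=d,a=c[2],M=c[3])
E
```

```text
t 11.8 ee [620.9  79.5 230.7] yaw -165.36 z [-1.4e-03 -3.0e-04 -1.0e+00] w 60.2 F [-1.   0.1 -1.4]
```

View pics/w4.png

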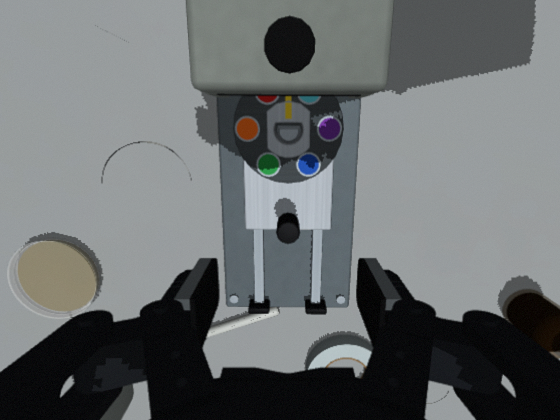

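Call:
move_arm(
  series=[
    [[-0.03, 0, 0], [0, 0, 0], 0],
    [[-0.029, 0, 0], [0, 0, 0], 0],
    [[0, 0, 0.04], [0, 0, 0], 0],
    [[0, 0, 0.05], [0, 0, 0], 0],
    [[0, 0, 0.045], [0, 0, 0], 0],
    [[0, 0, 0.022], [0, 0, 0], 0],
    [[0.005, 0, 0], [0, 0, 0], 0],
    [[0.004, 0, 0], [0, 0, 0], 0],
    [[0, 0, 0], [0, 0, 0], 0],
  ],
)

```text
t: 12.98
ee_pos: [669.0, 92.0, 76.8]
tool_rot: [0.002, -0.128, 0.992, 0.0]
contact_force: [-0.2, 1.0, 0.8]
width: -0.0
gripper_force: 0.0
```

Call:
move_arm(
  series=[
    [[0.002, 0, 0], [0, 0, 0], 0],
    [[0.002, 0, 0], [0, 0, 0], 0],
    [[0, 0, 0], [0, 0, 0], 0],
  ],
)

```text
t: 13.35
ee_pos: [666.0, 91.3, 75.3]
tool_rot: [0.002, -0.128, 0.992, 0.0]
contact_force: [6.0, 0.3, -0.7]
width: -0.2
gripper_force: 2.7
```

Call:
move_arm(
  series=[
    [[0.001, 0, 0], [0, 0, 0], 0],
    [[0.001, 0, 0], [0, 0, 0], 0],
    [[0, 0, 0], [0, 0, 0], 0],
  ],
)

```text
t: 13.72
ee_pos: [665.8, 91.3, 75.4]
tool_rot: [0.004, -0.128, 0.992, 0.001]
contact_force: [13.5, 2.0, -4.7]
width: 0.1
gripper_force: 6.7
```

Call:
move_arm(
  series=[
    [[-0.006, 0, 0], [0, 0, 0], 0],
    [[-0.015, 0, 0], [0, 0, 0], 0],
    [[0, 0, -0.04], [0, 0, 0], 0],
    [[0, 0, -0.05], [0, 0, 0], 0],
    [[0, 0, -0.05], [0, 0, 0], 0],
    [[0, 0, -0.02], [0, 0, 0], 0],
    [[0, 0, 0], [0, 0, 0], 0],
  ],
)

```text
t: 14.6
ee_pos: [683.5, 95.7, 236.5]
tool_rot: [0.002, -0.128, 0.992, 0.0]
contact_force: [-0.9, 0.1, -1.2]
width: -0.1
gripper_force: 0.0
```

```bash
python3 - <<'E'
from h import *
rep(); p,d,c=shot('wrist','w5.png'); P=cloud(d,c)
q=P.reshape(-1,3); t=np.array([-.9673,-.2535]); n=np.array([-.2535,.9673])
r=q[:,:2]-[564.6,65.1]; a=r@t; b=r@n
for nm,m in dict(disc=(np.hypot(a,b)<46)&(np.hypot(a,b)>26)&(a<15),hub=(np.hypot(a,b)<21)&(np.hypot(a,b)>13)).items(): print(nm,m.sum(),np.percentile(q[m,2],[10,50,90]).round(1))
E
```

```text
t 14.6 ee [683.5  95.7 236.5] yaw -165.35 z [ 0.0029  0.0011 -1.    ] w -0.1 F [-0.9  0.1 -1.2]
disc 4419 [45.4 46.4 47.5]
hub 1497 [72.8 74.1 75.1]
```

View pics/w5.png

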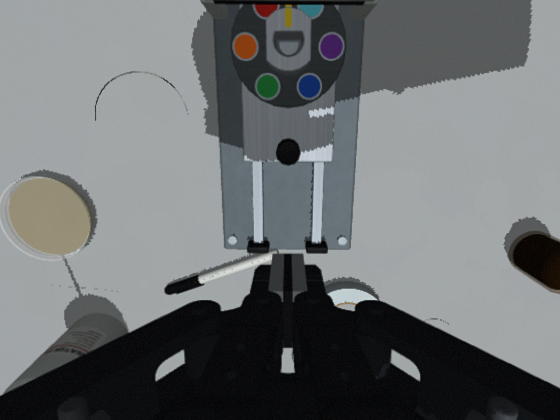

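The last picture shows the wheel flat on its seat (disc 46 mm and hub 74 mm above the bench, as expected). The carriage is at its stop, and the wheel's mark at (288,15) points into the head.

```bash
python3 -c "
from rig import env
print(env.close_job())"
```

```text
the job is handed in; nothing more can be done
None
```

The filter wheel is down on its seat with its mark in line with the post's flat, the carriage is in at its stop under the reading head, and the arm is clear; I handed the job in after about 15 s of the 48 s allowed.

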